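# Riddle the loose nuts out of a sieve basket and tip the feed rollers into the bin

### The job

Take the sieve basket by its black bridge handle, lift it off its stand and, over the stand's catch tray, lean it back with its open lip high and shake it until all four brass nuts have dropped through the wire floor into the tray, with both orange feed rollers still in the basket. Set the basket back level with its side pins in the stand's slots and let go; then take the red rear handle instead and raise it so that the basket tips about its pins and both rollers slide over the lip into the blue bin. Lower the basket level onto its stand again and let go, leaving the nuts in the tray and everything else on the bench where it was.

Things in the scene. Friction and masses are not known exactly. Their poses are not given: they have to be found in the camera images.
- stand: grey and dark steel tipping stand fixed to the bench. Origin: on the bench under its middle; -x points to the blue bin, +x to the rear, z up. Two dark side plates (x = -60 mm, y = +-50 to +-58 mm) have slots for the basket's pins. A black rest bar across the rear (x = 54 to 70 mm, top at z = 54 mm) carries the basket's rear end.
- tray_middle (a point): centre of the catch tray's floor, top side: stand frame (8, 0, 3) mm. The tray is part of the stand, open above, 130 (x) by 116 (y) mm outside, walls 3 mm thick and 40 mm high
- saddle_middle (a point): point of the stand midway between its two slots, where the middle of the basket's pin line lies when seated: stand frame (-60, 0, 62) mm. Each slot is open upward, 14 mm wide, flaring to about 34 mm at its top (z = 84 mm); slot bottom at z = 57 mm
- basket: loose aluminium sieve basket, about 0.4 kg, at the start level on the stand, its frame parallel to the stand's and 54 mm above the bench. Origin: centre of its underside; -x is the open pouring end (lip at x = -85 mm), +x the rear. Side and rear walls 40 mm high, outside x -63 to +63, y -45 to +45 mm; no front wall.
- wire_floor (a point): centre of the sieve part of the basket's floor, top side: basket (22, 0, 6) mm. From x = -15 mm to the rear wall the floor is a grid of 3 mm wires, openings 13 by 17 mm; ahead of it plain sheet. Friction alone (coefficient 0.48 to 0.72) holds what lies there: it slides on slopes of 45 degrees, or on lesser ones when shaken; level and moved gently it stays
- bridge_handle (a point): middle of the black bridge handle over the basket: bar 12 by 12 mm square in section, 96 mm long along basket y, at basket (10, 0, 84) mm; grip it across its 12 mm, fingers closing along basket x
- rear_handle (a point): middle of the red rear handle: round bar 10 mm thick, 72 mm long along basket y, at basket (95, 0, 25) mm; arms at y = +-32 mm; 27 mm clear between the bar and the rear wall. It can turn between the fingers.
- pins_middle (a point): point midway between the basket's two pins, on their common axis: basket (-60, 0, 8) mm; the tipping axis is basket y
- parts_bin: blue open bin fixed to the bench in front of the stand, 100 (x) by 120 (y) by 34 mm high, walls 3 mm. Origin: centre of its underside. The seated basket's lip overhangs its near wall.
- crimp_press: grey crimp press fixed on the bench beside the bin, away from the stand: base 145 by 195 mm, 375 mm tall, near the bench's front edge; origin on the bench about 145 mm behind the base's middle. It stands between the robot's starting place and the basket: pass in front of it or over it. Behind stand and bin stands a 340 mm tall machine; keep clear of both
- feed_roller_1: orange feed roller with white hub, 37 mm across, 14 mm thick, lying flat on the wires at the basket's rear; origin at the centre of its underside
- feed_roller_2: orange feed roller with white hub, 37 mm across, 14 mm thick, lying flat on the wires at the basket's rear; origin at the centre of its underside
- nut_1: loose brass hexagon nut, 11 mm across, 6 mm thick, lying on the plain front part of the basket's floor; origin at the centre of its underside
- nut_2: loose brass hexagon nut, 11 mm across, 6 mm thick, lying on the plain front part of the basket's floor; origin at the centre of its underside
- nut_3: loose brass hexagon nut, 11 mm across, 6 mm thick, lying on the plain front part of the basket's floor; origin at the centre of its underside
- nut_4: loose brass hexagon nut, 11 mm across, 6 mm thick, lying on the plain front part of the basket's floor; origin at the centre of its underside
- oil_bottle: bystander: oil bottle, loose on the bench, to be left alone
- tape_measure: bystander: tape measure, loose on the bench, to be left alone
- thin_spool: bystander: copper-coloured spool, loose on the bench, to be left alone
- driver_red: bystander: red screwdriver, loose on the bench, to be left alone
- marker_black: bystander: black marker, loose on the bench, to be left alone

How it is judged:
By the outcome, as a careful person would: the job done as asked, in the order asked, and still so for the second after the job is handed in, with the robot touching nothing.
It also fails if it takes over 72 s, if anything falls off the work surface, if the arm or the gripper's body presses on something with over 40 N, if the wrist force passes 120 N, or if a joint passes its speed limit or range.

### The arm

A 6-joint arm with a two-finger parallel gripper is mounted at the origin on a cart in front of the work surface, level with it; the furniture and walls round the work are solid. World frame = base frame: x ahead of the robot, y to its left, z up, the work surface at z = 0. Lengths are in m, angles in rad, forces in N, time in s.
With the tool pointing down it reaches from about 0.35 to 0.975 m from the base axis. Payload 4.9 kg.
Tool frame: the origin (TCP) lies at the very end of the fingers, on their centre line; the grasp point (between the pads) lies 19 mm behind it; z points along the fingers, y is the line along which they close (so a half turn about z gives the same grasp; the last joint's range is limited). The gripper opens to 85 mm and grips with 20 to 120 N. Pads are 22 mm wide; open, the fingers measure 114 mm over their backs; the gripper's body (76 mm by 85 mm) begins 54 mm behind the grasp point. The pads swing forward as they close: fully open they stand 13 mm farther back than shut.
Start: joints at [1.105, 0.053, 1.613, -0, 1.476, -0.119], TCP at [0.212, 0.588, 0.231] pointing down, gripper open.
Joint ranges: [-3.01, 3.01], [-1.01, 2.22], [0.06, 2.58], [-1.02, 4.17], [0.09, 2.62], [-3.14, 3.14]. Speed limits (rad/s): [2.57, 2.57, 3.14, 3.14, 3.14, 3.14].

### API

Orientations are given as a unit quaternion [w, x, y, z].
In Python, from plant import state, optics, ticket, nets gives the robot as it stands. The module is installed in compiled form; this text tells all that it offers.
- The arm moves only by the shell command python3 -m inch 'ROWS' [OPENING]. ROWS is JSON, a list of rows, each an object of numbers: "dx", "dy", "dz": the shift along the tool's x, y, z as a fraction of full scale; "rx", "ry", "rz": the turn, a rotation vector about the tool's x, y, z as a fraction of full scale. In form: [{"dx": .., "dy": .., "dz": .., "rx": .., "ry": .., "rz": ..}, ...]. A call has 1 to 5 rows; each row is the pose to reach, as a shift and turn from the pose commanded when the call began, along the tool's axes at that moment; what a row does not reach only later rows make up. Full scale, the value 1, is 0.8 m for a shift and 1.5 rad for a turn. A row lasts 1/10 s, in which the tool goes at most 50 mm and 8.59 degrees, less where a joint would pass 70% of its speed; a pose out of reach is approached as far as the arm can. A call with a number of a shift or a turn outside -1 to 1 is refused whole. A call with a gripper value outside its range is refused whole. OPENING is the opening, from -1 (shut) to 1 (fully open), set as the call begins (- or left out, the last holds). The fingers move at their own pace and stop on an object; the grip force is fixed at half the most. Time passes only in rows, so rows that repeat a pose let the fingers close. It gives the time, the measured TCP pose, the force, the opening and the grip force at its end, in the units of the state.
- state(): the state, without advancing time (a new reading comes with each control period).
- optics.grab_frame(name): name is "side" or "top" or "wrist"; returns the picture (384x512x3 uint8, red, green, blue); there is no depth.
- optics.camera_info(name): a dict with "fx", "fy", "cx", "cy" (pixels), "R" (3x3) and "t" (3): a world point X has camera coordinates R X + t. Camera axes: x right, y down, z forward; pixel columns grow to the right and rows downward; lengths in m; the calibration is good to about 2 mm. A picture is of the moment at which its call begins: read the wrist's pose just before it. camera_info takes no time and is no camera call; for the wrist camera it gives the pose at the moment of the call.
- ticket.job_done(): hands the job in; it is judged then, once.
Trained networks look in the newest picture that a camera, given by its name, has taken for a name from the list of things; names that differ only in an ending like _2 or _b are one class to them, and where a whole thing is asked for, a point or a joint stands for the part that bears it (a point fixed in the world has none). Each returns a list of dicts, best first, with "confidence" (0 to 1); they miss things now and then, are a little off and sometimes report something else, mostly with a low value. They report only what shows in the picture. A call takes as long as a camera call.
- nets.boxes_of(camera, name): "bbox" ([centre column, centre row, width, height] in pixels, round what is visible of it).
- nets.outline_of(camera, name): "pixels" (384x512 bool, what is visible of it) and "bbox" ([centre column, centre row, width, height] in pixels, round what is visible of it).
The state is a dict: "time": time; "joint_pos": joint angles; "joint_vel": joint speeds; "joint_efforts": joint torques, N m; "tool_pos": TCP position; "tool_rot": TCP orientation; "contact_force": force on the tool from outside, world axes, zero at the start; "ft_torque": the same for the moment, N m; "gripper_width": opening from 0.0 (shut) to 1.0 (fully open); "grasp_force": force on a finger pad.
Only numpy, scipy, OpenCV 4.12 (cv2) and the standard library are available. Lean on these libraries where they do the work, as an engineer would, in place of code of your own. Each camera call takes 0.05 s, during which the arm holds its last target. There are 200 camera calls.

## Working session

There is one attempt and no reset: what is moved stays moved. The work goes in short steps, Python scripts to look and compute and a shell command to move; the robot and the scene stay as the last step left them, time stands still between calls to the robot, and variables do not carry over. Pictures are saved under pics/ and viewed, at most 12 in all, crops included, and the job is handed in when it is done.

```bash
mkdir -p pics; python3 - <<'E'
from plant import state, optics, ticket, nets
import cv2,numpy as np
s=state();print(s['time'],s['tool_pos'],s['tool_rot'],s['gripper_width'])
ims=[]
for n in("side","top"):
    im=optics.grab_frame(n);c=optics.camera_info(n);print(n,c['fx'],c['cx'],c['cy'],np.round(c['R'],4).tolist(),np.round(c['t'],4).tolist())
    cv2.imwrite(f'pics/{n}0.png',im[:,:,::-1])
    for k in("stand","basket","bridge_handle","rear_handle","parts_bin","feed_roller_1","nut_1","crimp_press"):
        print(k,[(round(b['confidence'],2),np.round(b['bbox']).tolist()) for b in nets.boxes_of(n,k)[:4]])
E
```

```text
0.0 [0.21216367 0.58722729 0.23006627] [-2.92794560e-04  1.72548272e-01  9.85000532e-01 -9.79446855e-04] 0.9987477028880813
side 350.0905347316404 251.81813936118022 191.42431478550293 [[-0.9932, -0.1147, 0.0175], [-0.0903, 0.6694, -0.7374], [0.0728, -0.734, -0.6752]] [0.5068, 0.131, 1.093]
stand [(0.82, [222.0, 264.0, 56.0, 73.0])]
basket [(0.76, [220.0, 259.0, 50.0, 55.0])]
bridge_handle [(0.89, [222.0, 259.0, 49.0, 62.0])]
rear_handle [(0.86, [221.0, 262.0, 54.0, 57.0])]
parts_bin [(0.58, [230.0, 229.0, 43.0, 24.0]), (0.55, [218.0, 265.0, 50.0, 55.0])]
feed_roller_1 [(0.54, [209.0, 266.0, 19.0, 13.0])]
nut_1 []
crimp_press [(0.33, [223.0, 262.0, 51.0, 53.0])]
top 400.43244175659265 255.28027726987105 196.37800070385694 [[0.0087, -0.9999, -0.007], [-0.9841, -0.0073, -0.1776], [0.1776, 0.0084, -0.9841]] [-0.0049, 0.5214, 1.1612]
stand [(0.56, [187.0, 188.0, 55.0, 43.0])]
basket [(0.88, [181.0, 181.0, 67.0, 44.0])]
bridge_handle [(0.87, [179.0, 179.0, 67.0, 47.0]), (0.21, [189.0, 187.0, 59.0, 49.0])]
rear_handle [(0.82, [180.0, 183.0, 65.0, 45.0])]
parts_bin [(0.65, [225.0, 184.0, 35.0, 41.0]), (0.59, [185.0, 186.0, 59.0, 50.0])]
feed_roller_1 [(0.51, [171.0, 174.0, 4.0, 10.0]), (0.4, [170.0, 185.0, 14.0, 11.0])]
nut_1 []
crimp_press [(0.22, [347.0, 199.0, 17.0, 18.0])]
```

```bash
python3 -c "
import cv2
for n in('side','top'): cv2.imwrite(f'pics/{n}0b.png',cv2.resize(cv2.imread(f'pics/{n}0.png'),(800,600)))"
```

```text
(no output)
```

View pics/side0b.png

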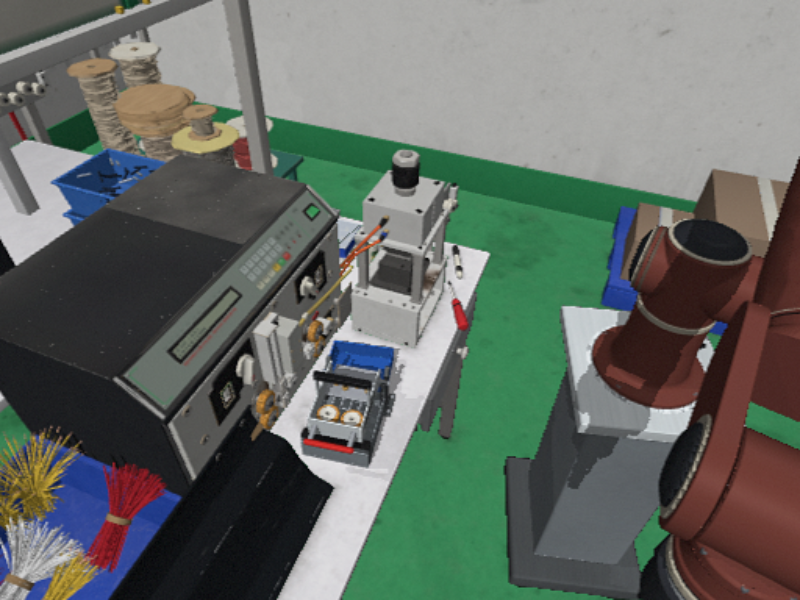

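View pics/top0b.png

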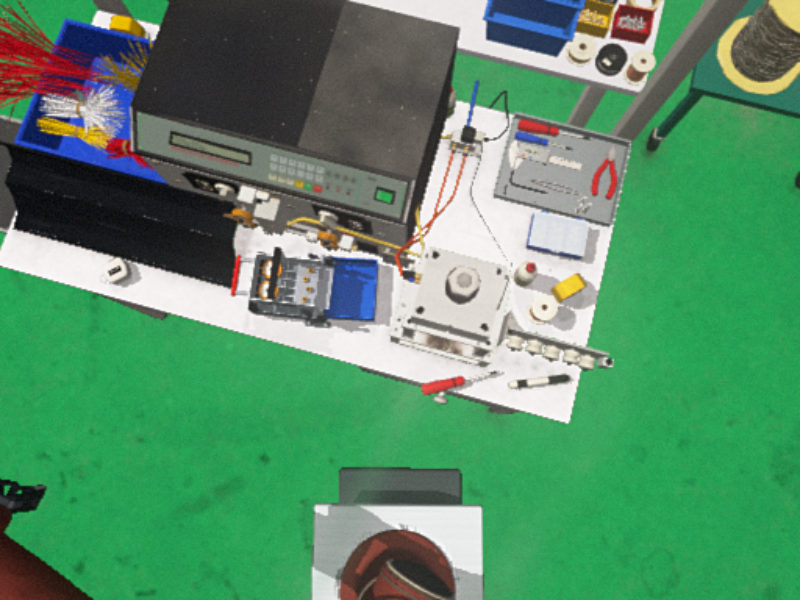

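The side view shows the basket at about (345,400)/800 with its red handle nearest, and the bin and press beyond it. The top view shows the basket at (290,285), the bin at (353,290), the press at (455,305), and the arm at the lower left. I'll zoom in for the pose.

```bash
python3 - <<'E'
import cv2,numpy as np
t=cv2.imread('pics/top0.png')[150:215,140:250];s=cv2.imread('pics/side0.png')[210:305,185:265]
a=cv2.resize(t,None,fx=5,fy=5,interpolation=cv2.INTER_CUBIC) #550x325
b=cv2.resize(s,None,fx=6,fy=6,interpolation=cv2.INTER_CUBIC) #480x570
c=np.zeros((570,800,3),np.uint8)
a=cv2.resize(t,None,fx=4,fy=4,interpolation=cv2.INTER_CUBIC)
b=cv2.resize(s,None,fx=4.4,fy=4.4,interpolation=cv2.INTER_CUBIC)
c[:a.shape[0],:a.shape[1]]=a;c[:b.shape[0],445:445+b.shape[1]]=b
cv2.imwrite('pics/crop1.png',c)
for n in('top','side'):
    im=cv2.imread(f'pics/{n}0.png');h=cv2.cvtColor(im,cv2.COLOR_BGR2HSV)
    m=((h[...,0]<6)|(h[...,0]>174))&(h[...,1]>150)&(h[...,2]>90)
    M=np.zeros_like(m); 
    if n=='top': M[155:195,140:165]=1
    else: M[270:295,185:240]=1
    y,x=np.nonzero(m&M);print(n,len(x),x.mean(),y.mean(),x.min(),x.max(),y.min(),y.max())
    p=np.c_[x,y];print(cv2.fitLine(p.astype(np.float32),2,0,.01,.01).ravel())
E
```

```text
top 76 150.1184210526316 175.76315789473685 148 153 164 188
[ 1.5131041e-01 -9.8848629e-01  1.5011842e+02  1.7576315e+02]
side 129 209.5503875968992 284.93023255813955 194 225 281 289
[9.8017967e-01 1.9811068e-01 2.0955038e+02 2.8493024e+02]
```

View pics/crop1.png

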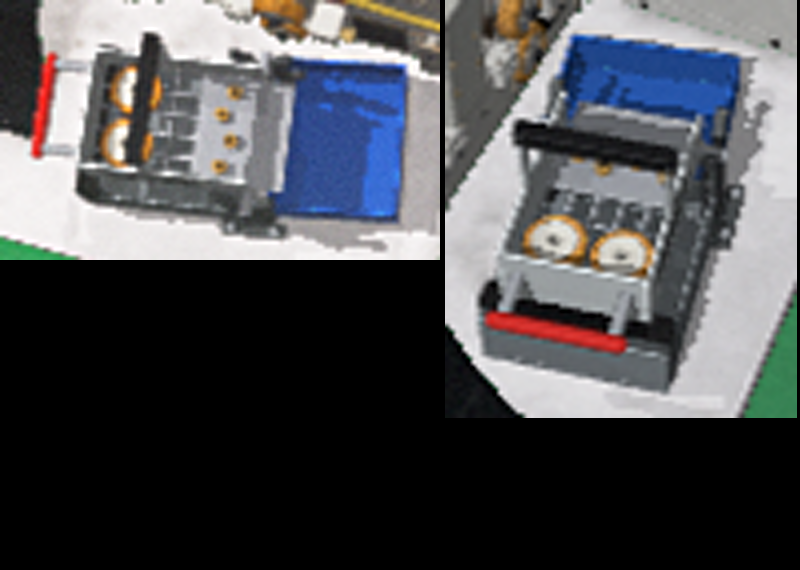

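The crop shows the rollers at the rear under the bridge and the four nuts on the plain sheet. Bridge ends in the top crop are about (150,37) and (135,160), and red bar ends about (50,55) and (37,153). In the side crop they are (517,133)/(677,155) and (489,321)/(623,345).

```bash
cat > h.py <<'E'
from plant import state, optics, nets
import numpy as np, cv2
from scipy.spatial.transform import Rotation as Ro
from scipy.optimize import least_squares
def proj(c,X):
    p=np.atleast_2d(X)@np.array(c['R']).T+np.array(c['t'])
    return np.c_[c['fx']*p[:,0]/p[:,2]+c['cx'],c['fy']*p[:,1]/p[:,2]+c['cy']]
def w(q,X):  # stand pose q=(x,y,yaw) stand->world
    return Ro.from_euler('z',q[2]).apply(np.atleast_2d(X))+[q[0],q[1],0]
E
python3 - <<'E'
from h import *
B=np.array([[10,-48,138],[10,48,138],[95,-36,79],[95,36,79]])/1e3
t=(np.array([[150,37],[135,160],[50,57],[37,153]])+.5)/4-.5+[140,150]
s=(np.array([[517,133],[677,155],[489,321],[623,345]])+.5-[445,0])/4.4-.5+[185,210]
ct,cs=optics.camera_info('top'),optics.camera_info('side')
f=lambda q:np.r_[(proj(ct,w(q,B))-t).ravel(),(proj(cs,w(q,B))-s).ravel()]
r=least_squares(f,[.55,.2,1.5]);print(r.x,np.round(r.fun.reshape(-1,2),1).tolist())
q=r.x;print(w(q,np.array([[10,0,138],[95,0,79],[-60,0,62],[8,0,3]])/1e3))
E
```

```text
[0.5684569  0.21533281 1.48414927] [[0.1, -1.9], [-0.6, 0.3], [0.3, -0.2], [0.1, -0.7], [-0.4, -0.2], [0.4, 1.3], [2.0, -0.3], [0.0, -0.3]]
[[0.56932229 0.22529529 0.138     ]
 [0.57667808 0.30997641 0.079     ]
 [0.56326458 0.1555579  0.062     ]
 [0.56914921 0.2233028  0.003     ]]
```

```bash
cat >> h.py <<'E'
Q=[0.5685,0.2153,1.484]
def toolR(yaw,th=0):  # tool down, y along basket +x, leaned th (deg) about basket y (lip up +)
    x=np.array([-np.sin(yaw),np.cos(yaw),0]);y=np.array([np.cos(yaw),np.sin(yaw),0])
    return Ro.from_rotvec(np.radians(th)*x)*Ro.from_matrix(np.c_[x,y,[0,0,-1]])
def cur():
    s=state();r=s['tool_rot'];return np.array(s['tool_pos']),Ro.from_quat([r[1],r[2],r[3],r[0]]),s
def rel(P,R):
    p,r,s=cur();d=r.inv().apply(np.array(P)-p)/.8;v=(r.inv()*R).as_rotvec()/1.5
    print('t',round(s['time'],2),'pos',np.round(p,4),'w',round(s['gripper_width'],3),'F',np.round(s['contact_force'],1),'g',round(s['grasp_force'],1),'\n d',np.round(d,4),'r',np.round(v,4),'j',np.round(s['joint_pos'],2))
E
python3 -m inch '[{"dz":-0.1},{"dx":-0.0625,"dy":-0.03,"dz":-0.12},{"dx":-0.125,"dy":-0.06,"dz":-0.12},{"dx":-0.19,"dy":-0.09,"dz":-0.12},{"dx":-0.25,"dy":-0.12,"dz":-0.12}]' 1
python3 -c "
from h import *
rel([.569,.2253,.31],toolR(Q[2]))"
```

```text
t 0.9 pos [0.2124 0.5878 0.2313] w 0.999 F [-0.5  0.1 -0.3] g 0.0 
 d [-0.5732 -0.2746 -0.0983] r [ 0.      0.     -0.1733] j [ 1.1   0.05  1.61 -0.    1.48 -0.12]validation failed for argument at $[0]...
```

```bash

python3 -m inch '[{"dx":-0.03,"dy":-0.015,"dz":-0.05,"rx":0,"ry":0,"rz":0},{"dx":-0.08,"dy":-0.04,"dz":-0.1,"rx":0,"ry":0,"rz":0},{"dx":-0.13,"dy":-0.06,"dz":-0.12,"rx":0,"ry":0,"rz":0},{"dx":-0.19,"dy":-0.09,"dz":-0.12,"rx":0,"ry":0,"rz":0},{"dx":-0.25,"dy":-0.12,"dz":-0.12,"rx":0,"ry":0,"rz":0}]' 1
python3 -c "
from h import *
rel([.569,.2253,.31],toolR(Q[2]))"
```

```text
time: 1.4
tool_pos: [0.3607, 0.4375, 0.3292]
tool_rot: [0.001, 0.172, 0.985, 0.001]
contact_force: [1.0, 0.9, -0.8]
gripper_width: 0.997
grasp_force: 0.0
t 1.4 pos [0.3607 0.4375 0.3292] w 0.997 F [ 1.   0.9 -0.8] g 0.0 
 d [-0.3348 -0.1613  0.0241] r [ 0.0019  0.0013 -0.1727] j [ 0.75 -0.13  1.63 -0.    1.64 -0.47]
```

```bash

python3 -m inch '[{"dx":-0.06,"dy":-0.03,"dz":0,"rx":0,"ry":0,"rz":-0.05},{"dx":-0.12,"dy":-0.058,"dz":0,"rx":0,"ry":0,"rz":-0.1},{"dx":-0.18,"dy":-0.087,"dz":0.005,"rx":0,"ry":0,"rz":-0.173},{"dx":-0.24,"dy":-0.115,"dz":0.01,"rx":0,"ry":0,"rz":-0.173},{"dx":-0.3,"dy":-0.145,"dz":0.015,"rx":0,"ry":0,"rz":-0.173}]'
python3 -m inch '[{"dx":0,"dy":0,"dz":0,"rx":0,"ry":0,"rz":0}]'
python3 - <<'E'
from h import *
rel([.569,.2253,.31],toolR(Q[2]))
im=optics.grab_frame('wrist');c=optics.camera_info('wrist')
np.savez('w1.npz',**c)
cv2.imwrite('pics/w1.png',im[:,:,::-1])
cv2.imwrite('pics/w1b.png',cv2.resize(im[:,:,::-1],(800,600)))
print(np.round(proj(c,w(Q,np.array([[10,-48,144],[10,48,144],[95,-36,84],[95,36,84]])/1e3))))
E
```

```text
time: 1.9
tool_pos: [0.5352, 0.2583, 0.3167]
tool_rot: [0.0, 0.044, 0.999, 0.0]
contact_force: [0.4, 0.9, 0.8]
gripper_width: 0.999
grasp_force: 0.0
time: 2.0
tool_pos: [0.5369, 0.2555, 0.3152]
tool_rot: [-0.0, 0.047, 0.999, -0.001]
contact_force: [0.0, 0.5, -1.1]
gripper_width: 1.003
grasp_force: 0.0
t 2.0 pos [0.5369 0.2555 0.3152] w 1.003 F [ 0.   0.5 -1.1] g 0.0 
 d [-0.0436 -0.0338  0.0066] r [-0.0014 -0.0003 -0.005 ] j [ 0.32 -0.05  1.58 -0.    1.62 -1.16]
[[232. 243.]
 [229. 163.]
 [297. 214.]
 [299. 162.]]
```

View pics/w1b.png

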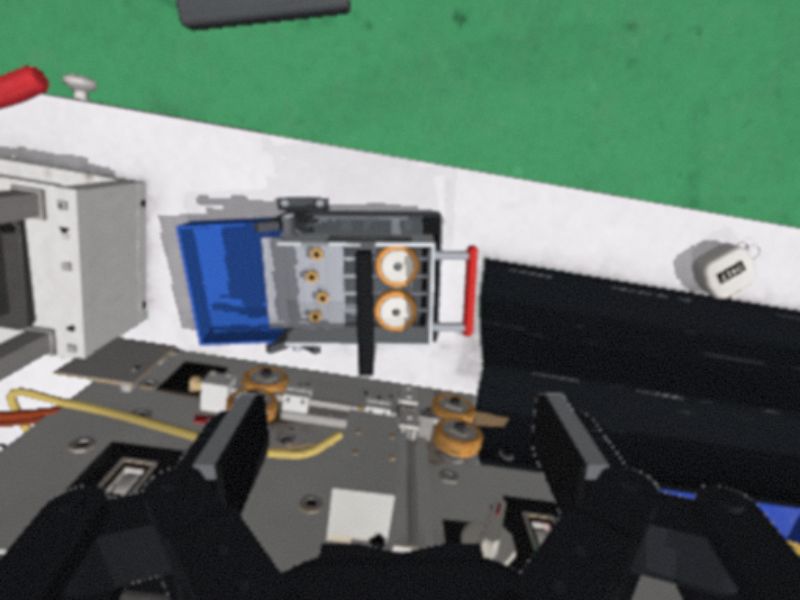

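Bridge ends are at about (363,250) and (366,374), red bar ends at (472,248) and (471,333), and the black ramp's front corner at (485,260), close behind the red bar. I'll refine the pose and triangulate the ramp corner.

```bash
python3 - <<'E'
from h import *
B=np.array([[10,-48,138],[10,48,138],[95,-36,79],[95,36,79]])/1e3
Bw=B+[0,0,.005]
t=(np.array([[150,37],[135,160],[50,57],[37,153]])+.5)/4-.5+[140,150]
s=(np.array([[517,133],[677,155],[489,321],[623,345]])+.5-[445,0])/4.4-.5+[185,210]
wv=np.array([[366,374],[363,250],[471,333],[472,248]])/1.5625-.2
ct,cs=optics.camera_info('top'),optics.camera_info('side');cw=dict(np.load('w1.npz'))
a=lambda q:(proj(ct,w(q,B))-t).ravel();b=lambda q:(proj(cs,w(q,B))-s).ravel();c=lambda q:(proj(cw,w(q,Bw))-wv).ravel()
for f in(c,lambda q:np.r_[a(q),b(q),2*c(q)]):
    r=least_squares(f,Q,loss='soft_l1');print(r.x,np.round(f(r.x).reshape(-1,2),1).tolist())
g=lambda X:np.r_[(proj(ct,X)-[147.4,182.2]).ravel(),(proj(cw,X)-[310.2,166.2]).ravel()]
r=least_squares(g,[.55,.35,.1]);print('ramp corner',r.x,r.fun)
E
```

```text
[0.56511624 0.21926121 1.48339903] [[0.5, 0.2], [0.1, -0.0], [-1.5, -1.7], [0.2, 0.7]]
[0.56525662 0.21883619 1.47751647] [[-1.1, -0.9], [-2.0, 1.4], [-0.8, 0.6], [-1.2, 0.2], [0.6, 0.9], [1.4, 2.6], [2.8, 0.9], [0.8, 1.1], [-0.1, 0.8], [-0.1, 0.4], [-4.0, -2.3], [0.1, 2.4]]
ramp corner [ 0.5717162   0.34250798 -0.00875028] [0.28593582 0.93867147 0.18912553 0.4641118 ]
```

```bash
sed -i 's/^Q=.*/Q=[0.565,0.2192,1.483]/' h.py
python3 -m inch '[{"dx":-0.036,"dy":-0.0,"dz":0,"rx":0.1,"ry":0,"rz":0},{"dx":-0.036,"dy":0,"dz":0.0,"rx":0.2,"ry":0,"rz":0},{"dx":-0.036,"dy":0,"dz":0,"rx":0.3,"ry":0,"rz":0},{"dx":-0.036,"dy":0,"dz":0,"rx":0.4,"ry":0,"rz":0},{"dx":-0.036,"dy":0,"dz":0,"rx":0.5,"ry":0,"rz":0}]'
python3 -m inch '[{"dx":0,"dy":0,"dz":0,"rx":0,"ry":0,"rz":0}]'
python3 -c "
from h import *
rel(w(Q,[.010,0,.25])[0],toolR(Q[2],0));rel(w(Q,[.010,0,.25])[0],toolR(Q[2],45))"
```

```text
time: 2.55
tool_pos: [0.5621, 0.2595, 0.318]
tool_rot: [-0.014, 0.04, 0.929, -0.368]
contact_force: [0.0, -0.1, 0.3]
gripper_width: 0.995
grasp_force: 0.0
time: 2.65
tool_pos: [0.5608, 0.2607, 0.3119]
tool_rot: [-0.018, 0.037, 0.929, -0.368]
contact_force: [-1.0, -0.3, -1.2]
gripper_width: 0.995
grasp_force: 0.0
t 2.65 pos [0.5608 0.2607 0.3119] w 0.995 F [-1.  -0.3 -1.2] g 0.0 
 d [-0.0101  0.0246  0.0829] r [-0.5025 -0.0027  0.0054] j [ 0.56  0.3   1.33 -0.63  1.95 -1.04]
t 2.65 pos [0.5608 0.2607 0.3119] w 0.995 F [-1.  -0.3 -1.2] g 0.0 
 d [-0.0101  0.0246  0.0829] r [ 0.0211 -0.0004  0.0058] j [ 0.56  0.3   1.33 -0.63  1.95 -1.04]
```

```bash

python3 -m inch '[{"dx":0,"dy":0,"dz":0,"rx":-0.1,"ry":0,"rz":0},{"dx":-0.003,"dy":0.005,"dz":0.02,"rx":-0.2,"ry":0,"rz":0},{"dx":-0.01,"dy":0.01,"dz":0.05,"rx":-0.3,"ry":0,"rz":0},{"dx":-0.01,"dy":0.0246,"dz":0.083,"rx":-0.4,"ry":0,"rz":0},{"dx":-0.01,"dy":0.0246,"dz":0.083,"rx":-0.5025,"ry":-0.003,"rz":0.005}]'
python3 -m inch '[{"dx":0,"dy":0,"dz":0,"rx":0,"ry":0,"rz":0},{"dx":0,"dy":0,"dz":0,"rx":0,"ry":0,"rz":0}]'
python3 - <<'E'
from h import *
im=optics.grab_frame('wrist');c=optics.camera_info('wrist')
np.savez('w2.npz',**c)
cv2.imwrite('pics/w2b.png',cv2.resize(im[:,:,::-1],(800,600)))
print(np.round(1.5625*proj(c,w(Q,np.array([[10,-48,144],[10,48,144],[95,-36,84],[95,36,84],[-60,0,62]])/1e3))))
rel(w(Q,[.010,0,.119])[0],toolR(Q[2],0))
E
```

```text
time: 3.15
tool_pos: [0.5664, 0.2256, 0.2528]
tool_rot: [0.003, 0.047, 0.999, 0.003]
contact_force: [-0.7, -0.6, -0.8]
gripper_width: 1.005
grasp_force: 0.0
time: 3.35
tool_pos: [0.5681, 0.2257, 0.2565]
tool_rot: [0.005, 0.047, 0.999, 0.0]
contact_force: [0.4, 1.1, -0.1]
gripper_width: 0.996
grasp_force: 0.0
[[404. 365.]
 [404. 206.]
 [520. 312.]
 [529. 212.]
 [309. 258.]]
t 3.4 pos [0.5682 0.2265 0.2562] w 0.996 F [ 1.   0.5 -1.6] g 0.0 
 d [0.0047 0.003  0.1715] r [ 0.0001  0.006  -0.003 ] j [ 0.26  0.    1.62 -0.    1.51 -1.22]
```

View pics/w2b.png

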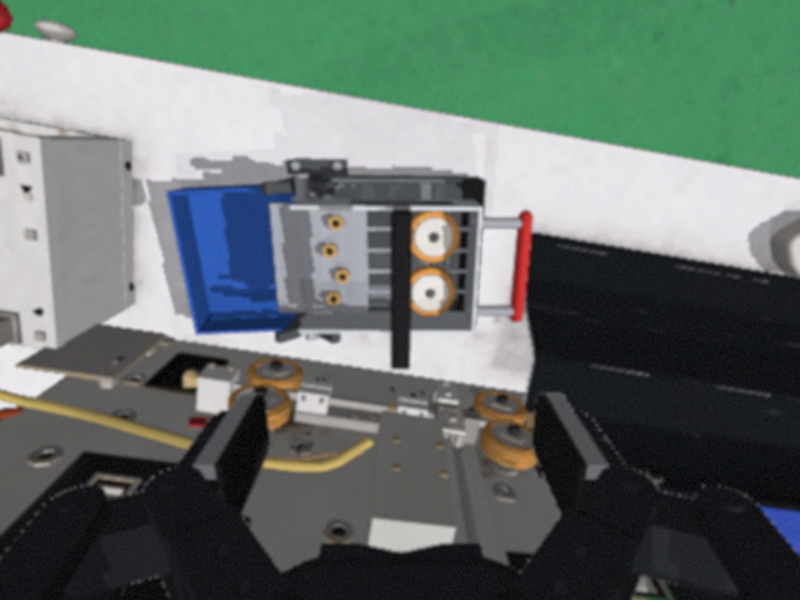

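Prediction matches: the bridge ends at (400,367)/(401,208) are within about 2 mm. I'll check the machine clearance numerically, then descend.

```bash
python3 - <<'E'
from h import *
c=dict(np.load('w2.npz'));R,t=c['R'],c['t'];C=-R.T@t;print('cam',C)
for px,z in(((520,390),0),((330,360),0),((500,405),.05),((275,370),.05),((500,405),.1)):
    u=np.array(px)/1.5625-.2
    d=R.T@[(u[0]-c['cx'])/c['fx'],(u[1]-c['cy'])/c['fy'],1];k=(z-C[2])/d[2];print(px,z,np.round(C+k*d,3))
E
python3 -m inch '[{"dx":0.002,"dy":0.0,"dz":0.04,"rx":0,"ry":0.003,"rz":-0.002},{"dx":0.0047,"dy":0.001,"dz":0.08,"rx":0,"ry":0.006,"rz":-0.003},{"dx":0.0047,"dy":0.001,"dz":0.11,"rx":0,"ry":0.006,"rz":-0.003},{"dx":0.0047,"dy":0.001,"dz":0.12,"rx":0,"ry":0.006,"rz":-0.003}]' 
python3 -c "
from h import *
rel(w(Q,[.009,0,.119])[0],toolR(Q[2],0))"
```

```text
cam [0.48520018 0.23454268 0.39946886]
(520, 390) 0 [0.723 0.33  0.   ]
(330, 360) 0 [0.674 0.15  0.   ]
(500, 405) 0.05 [0.706 0.301 0.05 ]
(275, 370) 0.05 [0.655 0.113 0.05 ]
(500, 405) 0.1 [0.675 0.291 0.1  ]
time: 3.8
tool_pos: [0.5631, 0.2283, 0.1553]
tool_rot: [-0.004, 0.043, 0.999, -0.001]
contact_force: [0.4, -0.1, -1.0]
gripper_width: 1.003
grasp_force: 0.0
t 3.8 pos [0.5631 0.2283 0.1553] w 1.003 F [ 0.4 -0.1 -1. ] g 0.0 
 d [-0.0036  0.0002  0.0454] r [-0.0016 -0.0047  0.0016] j [ 0.26  0.07  1.72  0.    1.35 -1.22]
```

```bash

python3 -m inch '[{"dx":-0.002,"dy":0.0,"dz":0.025,"rx":-0.001,"ry":-0.003,"rz":0.001},{"dx":-0.0036,"dy":0.0,"dz":0.045,"rx":-0.0016,"ry":-0.0047,"rz":0.0016},{"dx":-0.0036,"dy":0.0,"dz":0.045,"rx":-0.0016,"ry":-0.0047,"rz":0.0016},{"dx":-0.0036,"dy":0.0,"dz":0.045,"rx":-0.0016,"ry":-0.0047,"rz":0.0016}]' 
python3 -m inch '[{"dx":0,"dy":0,"dz":0,"rx":0,"ry":0,"rz":0},{"dx":0,"dy":0,"dz":0,"rx":0,"ry":0,"rz":0},{"dx":0,"dy":0,"dz":0,"rx":0,"ry":0,"rz":0},{"dx":0,"dy":0,"dz":0,"rx":0,"ry":0,"rz":0},{"dx":0,"dy":0,"dz":0,"rx":0,"ry":0,"rz":0}]' -1
python3 -m inch '[{"dx":0,"dy":0,"dz":0,"rx":0,"ry":0,"rz":0},{"dx":0,"dy":0,"dz":0,"rx":0,"ry":0,"rz":0},{"dx":0,"dy":0,"dz":0,"rx":0,"ry":0,"rz":0},{"dx":0,"dy":0,"dz":0,"rx":0,"ry":0,"rz":0},{"dx":0,"dy":0,"dz":0,"rx":0,"ry":0,"rz":0}]' -1
python3 -c "
from h import *
rel(w(Q,[.009,0,.119])[0],toolR(Q[2],0))"
```

```text
time: 4.2
tool_pos: [0.5679, 0.2273, 0.123]
tool_rot: [0.003, 0.045, 0.999, 0.001]
contact_force: [0.1, 0.2, -0.2]
gripper_width: 0.995
grasp_force: 0.0
time: 4.7
tool_pos: [0.5678, 0.2265, 0.1228]
tool_rot: [0.003, 0.045, 0.999, 0.001]
contact_force: [-1.6, -11.1, 5.2]
gripper_width: 0.145
grasp_force: 4.7
time: 5.2
tool_pos: [0.5678, 0.2265, 0.1227]
tool_rot: [0.003, 0.045, 0.999, 0.001]
contact_force: [-0.3, -4.4, 1.3]
gripper_width: 0.122
grasp_force: 61.1
t 5.2 pos [0.5678 0.2265 0.1227] w 0.122 F [-0.3 -4.4  1.3] g 61.1 
 d [0.0028 0.0018 0.0046] r [ 0.001   0.0033 -0.0017] j [ 0.26  0.11  1.74 -0.    1.29 -1.22]
```

```bash

python3 -m inch '[{"dx":0,"dy":0,"dz":-0.005,"rx":0,"ry":0,"rz":0},{"dx":0,"dy":0,"dz":-0.018,"rx":0,"ry":0,"rz":0},{"dx":0,"dy":0,"dz":-0.035,"rx":0,"ry":0,"rz":0},{"dx":0,"dy":0,"dz":-0.055,"rx":0,"ry":0,"rz":0},{"dx":0,"dy":0,"dz":-0.065,"rx":0,"ry":0,"rz":0}]' 
python3 -m inch '[{"dx":0,"dy":0,"dz":-0.008,"rx":0,"ry":0,"rz":0},{"dx":0,"dy":0,"dz":-0.01,"rx":0,"ry":0,"rz":0}]' 
python3 -c "
from h import *
rel(w(Q,[.047,0,.18])[0],toolR(Q[2],0))
im=optics.grab_frame('side');a=cv2.resize(im[150:310,170:300],None,fx=3.5,fy=3.5,interpolation=2)
cv2.imwrite('pics/s2.png',a[:,:,::-1])"
```

```text
time: 5.7
tool_pos: [0.5685, 0.2272, 0.1775]
tool_rot: [0.004, 0.045, 0.999, 0.002]
contact_force: [0.6, 0.6, -5.4]
gripper_width: 0.124
grasp_force: 60.0
time: 5.9
tool_pos: [0.5679, 0.2269, 0.184]
tool_rot: [0.003, 0.045, 0.999, 0.001]
contact_force: [0.4, -0.7, -6.2]
gripper_width: 0.121
grasp_force: 60.0
t 5.9 pos [0.5679 0.2269 0.184 ] w 0.121 F [ 0.4 -0.7 -6.2] g 60.0 
 d [0.0029 0.0488 0.0051] r [ 0.002   0.0044 -0.0016] j [ 0.26  0.05  1.7   0.    1.39 -1.22]
```

View pics/s2.png

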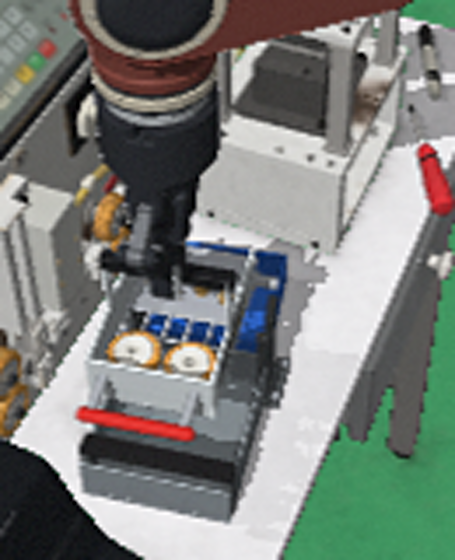

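The basket is lifted with the rollers at the rear and nothing touching. Now I'll move it back and lean it.

```bash

python3 -m inch '[{"dx":0.001,"dy":0.007,"dz":0,"rx":0.06,"ry":0,"rz":0},{"dx":0.002,"dy":0.014,"dz":0.0,"rx":0.14,"ry":0,"rz":0},{"dx":0.003,"dy":0.02,"dz":0.0,"rx":0.22,"ry":0,"rz":0},{"dx":0.003,"dy":0.027,"dz":0.005,"rx":0.3,"ry":0,"rz":0},{"dx":0.003,"dy":0.033,"dz":0.01,"rx":0.38,"ry":0,"rz":0}]' 
python3 -m inch '[{"dx":0,"dy":0,"dz":0,"rx":0.05,"ry":0,"rz":0},{"dx":0,"dy":0,"dz":0,"rx":0.1,"ry":0,"rz":0},{"dx":0,"dy":0,"dz":0,"rx":0.1,"ry":0,"rz":0},{"dx":0,"dy":0,"dz":0,"rx":0.1,"ry":0,"rz":0},{"dx":0,"dy":0,"dz":0,"rx":0.1,"ry":0,"rz":0}]' 
python3 - <<'E'
from h import *
rel(w(Q,[.035,0,.175])[0],toolR(Q[2],40))
im=optics.grab_frame('side');a=cv2.resize(im[150:310,170:300],None,fx=3.5,fy=3.5,interpolation=2)
cv2.imwrite('pics/s3.png',a[:,:,::-1])
for k in('nut_1','feed_roller_1'): print(k,[(round(b['confidence'],2),np.round(b['bbox']).tolist()) for b in nets.boxes_of('side',k)[:6]])
E
```

```text
time: 6.45
tool_pos: [0.5676, 0.2544, 0.1743]
tool_rot: [-0.01, 0.044, 0.959, -0.281]
contact_force: [0.3, -0.4, -6.5]
gripper_width: 0.122
grasp_force: 60.0
time: 6.95
tool_pos: [0.5678, 0.253, 0.175]
tool_rot: [-0.013, 0.043, 0.936, -0.35]
contact_force: [0.4, 0.0, -5.3]
gripper_width: 0.129
grasp_force: 60.2
t 6.95 pos [0.5678 0.253  0.175 ] w 0.129 F [ 0.4  0.  -5.3] g 60.2 
 d [-0.0003  0.001  -0.0008] r [-0.0117  0.0015 -0.0039] j [ 0.54  0.38  1.45 -0.57  1.75 -0.91]
nut_1 []
feed_roller_1 []
```

View pics/s3.png

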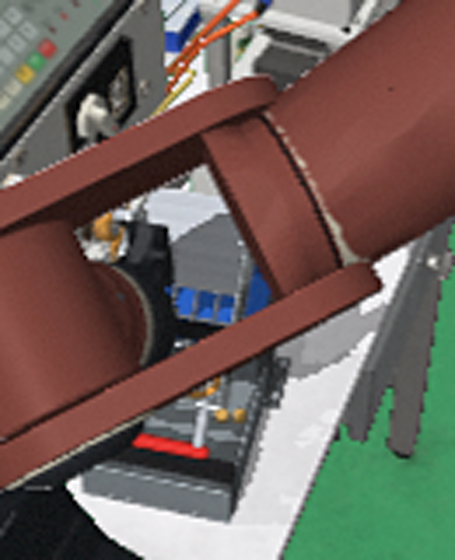

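Two nuts are already in the tray at (225–240,414) and the plain sheet is empty. Now I'll shake.

```bash

for i in 1 2; do
python3 -m inch '[{"dx":0.012,"dy":0,"dz":0,"rx":0,"ry":0,"rz":0},{"dx":-0.012,"dy":0,"dz":0,"rx":0,"ry":0,"rz":0},{"dx":0.012,"dy":0,"dz":0,"rx":0,"ry":0,"rz":0},{"dx":-0.012,"dy":0,"dz":0,"rx":0,"ry":0,"rz":0},{"dx":0,"dy":0,"dz":0,"rx":0,"ry":0,"rz":0}]'
python3 -m inch '[{"dx":0,"dy":-0.012,"dz":0,"rx":0,"ry":0,"rz":0},{"dx":0,"dy":0.012,"dz":0,"rx":0,"ry":0,"rz":0},{"dx":0,"dy":-0.012,"dz":0,"rx":0,"ry":0,"rz":0},{"dx":0,"dy":0.012,"dz":0,"rx":0,"ry":0,"rz":0},{"dx":0,"dy":0,"dz":0,"rx":0,"ry":0,"rz":0}]'
done | grep -E 'force|width'
python3 - <<'E'
from h import *
rel(w(Q,[.035,0,.175])[0],toolR(Q[2],40))
c=[]
for n,(y0,y1,x0,x1) in dict(side=(225,310,185,265),wrist=(0,384,0,512),top=(150,215,140,220)).items():
    im=optics.grab_frame(n);cv2.imwrite(f'pics/{n}4.png',im[:,:,::-1]);a=im[y0:y1,x0:x1,::-1]
    s=min(400/a.shape[1],300/a.shape[0]);a=cv2.resize(a,None,fx=s,fy=s,interpolation=2);o=np.zeros((300,400,3),np.uint8);o[:a.shape[0],:a.shape[1]]=a;c.append(o)
    print(n,[(round(b['confidence'],2),np.round(b['bbox']).tolist()) for b in nets.boxes_of(n,'nut_1')[:6]])
cv2.imwrite('pics/c4.png',np.vstack([np.hstack(c[:2]),np.hstack([c[2],c[2]*0])]))
E
```

```text
contact_force: [0.7, 0.2, -4.8]
gripper_width: 0.124
grasp_force: 60.0
contact_force: [-0.7, -0.7, -6.3]
gripper_width: 0.121
grasp_force: 60.2
contact_force: [-0.4, 0.1, -4.6]
gripper_width: 0.128
grasp_force: 60.0
contact_force: [-1.2, -1.1, -5.5]
gripper_width: 0.125
grasp_force: 60.1
t 9.1 pos [0.5661 0.2538 0.1731] w 0.125 F [-1.2 -1.1 -5.5] g 60.1 
 d [-0.0024 -0.0011 -0.0022] r [-0.013   0.0004 -0.0013] j [ 0.54  0.38  1.45 -0.57  1.75 -0.92]
side []
wrist [(0.58, [328.0, 138.0, 15.0, 8.0]), (0.47, [328.0, 189.0, 198.0, 170.0]), (0.43, [329.0, 152.0, 7.0, 10.0])]
top []
```

View pics/c4.png

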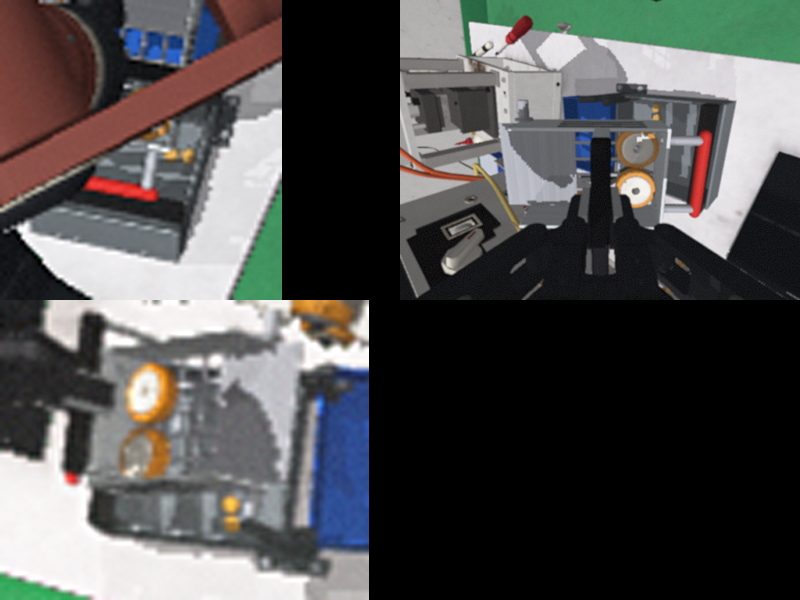

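The nuts show in the tray at c4 (645–655,105–120), and the rollers are at the basket's rear. There is a possible brass spot on the front roller at (645,138). I'll check colours numerically.

```bash
python3 - <<'E'
import cv2,numpy as np
for n,box in(('wrist',(110,260,250,370)),('top',(150,210,145,205)),('side',(225,290,195,250))):
    im=cv2.imread(f'pics/{n}4.png');h=cv2.cvtColor(im,cv2.COLOR_BGR2HSV)
    y0,y1,x0,x1=box
    m=((h[...,0]>8)&(h[...,0]<32)&(h[...,1]>110)&(h[...,2]>60)).astype(np.uint8);M=m*0;M[y0:y1,x0:x1]=1;m*=M
    k,l,s,c=cv2.connectedComponentsWithStats(m)
    for i in range(1,k):
        if s[i,4]>3: print(n,s[i].tolist(),np.median(h[l==i],0))
    if n=='wrist':
        for r in range(164,190,2): print(r,' '.join('%3d/%3d/%3d'%tuple(h[r,q]) for q in range(296,332,3)))
E
```

```text
wrist [323, 134, 10, 9, 76] [ 18.  135.  128.5]
wrist [324, 146, 10, 8, 62] [ 18.  135.5 185.5]
wrist [276, 169, 55, 91, 1381] [ 16. 160. 138.]
164 128/  9/111  90/  9/110  98/  9/110 102/ 12/109 113/  9/110 102/ 12/109 108/ 12/108 110/  7/113 120/ 11/114 113/  9/111 108/ 12/110 105/ 14/112
166 105/ 12/124 105/ 16/126  99/ 14/125 105/ 12/126 105/ 16/127 115/ 12/126 105/ 12/125 109/ 16/129 103/ 14/127 108/ 10/125 105/ 12/126 108/ 10/125
168  12/ 30/110  11/ 39/110  16/ 39/112  12/ 30/110  12/ 39/117  13/ 40/120  15/ 14/107  13/ 16/109  15/  5/103 170/  7/108 100/ 14/111 105/  9/110
170  15/153/130  15/108/125  15/ 71/126  14/ 62/123  14/ 85/153  14/118/156  15/148/110  15/149/123  16/153/135  14/104/140 108/ 21/123  98/ 10/106
172  14/ 59/134  19/ 20/142  15/ 11/140  15/ 15/140  21/ 11/156  12/ 14/181  14/ 61/108  15/158/170  15/161/219  15/160/202   9/ 30/119 108/ 12/107
174  15/ 10/146  13/ 13/140  21/ 13/138  23/ 13/153  21/ 11/159  23/ 10/231  15/  9/164  14/ 56/187  15/157/223  16/161/226  15/134/152 105/ 10/105
176  21/ 13/140  18/ 19/137  18/ 17/152  20/ 10/230  21/  8/228  21/
[... 573 characters left out ...]
18  18/ 11/120  24/ 10/124  21/ 14/125   9/ 14/130  20/ 12/125  13/ 16/112  16/157/122  16/166/112
186  11/ 15/133  20/ 12/129   0/  2/104 120/ 10/100  18/ 11/113  13/ 14/128  18/ 10/126  20/ 12/127  15/ 12/126  15/ 17/118  15/148/122  15/166/114
188  15/ 15/136  60/  2/129 104/ 22/128 113/ 21/ 99  15/  9/111  23/ 19/123  10/ 18/128  21/ 14/128  15/ 12/127  19/ 17/119  15/137/123  16/165/116
top [203, 150, 2, 3, 6] [ 16.  169.  188.5]
top [168, 164, 11, 13, 61] [ 16. 193. 172.]
top [167, 178, 10, 11, 45] [ 15. 179. 163.]
top [188, 193, 4, 7, 19] [ 18. 161. 187.]
side [225, 259, 8, 6, 15] [ 16. 164. 121.]
side [232, 267, 3, 4, 10] [ 19.  148.  205.5]
side [237, 267, 3, 4, 10] [ 19. 143. 167.]
```

```bash

for i in 1 2; do
python3 -m inch '[{"dx":0.015,"dy":0,"dz":0,"rx":0.03,"ry":0,"rz":0},{"dx":-0.015,"dy":0,"dz":0,"rx":-0.03,"ry":0,"rz":0},{"dx":0.015,"dy":0,"dz":0,"rx":0.03,"ry":0,"rz":0},{"dx":-0.015,"dy":0,"dz":0,"rx":-0.03,"ry":0,"rz":0},{"dx":0,"dy":0,"dz":0,"rx":0,"ry":0,"rz":0}]'
python3 -m inch '[{"dx":0,"dy":-0.01,"dz":-0.015,"rx":0,"ry":0,"rz":0},{"dx":0,"dy":0.005,"dz":0.005,"rx":0,"ry":0,"rz":0},{"dx":0,"dy":-0.015,"dz":-0.015,"rx":0,"ry":0,"rz":0},{"dx":0,"dy":0.005,"dz":0.005,"rx":0,"ry":0,"rz":0},{"dx":0,"dy":0,"dz":0,"rx":0,"ry":0,"rz":0}]'
done | grep -E 'force|width'
python3 - <<'E'
from h import *
rel([.5679,.2269,.184],toolR(Q[2],0))
im=optics.grab_frame('wrist');cv2.imwrite('pics/w5.png',im[:,:,::-1])
for n in('nut_1','feed_roller_1'):print(n,[(round(b['confidence'],2),np.round(b['bbox']).tolist()) for b in nets.boxes_of('wrist',n)[:6]])
E
```

```text
contact_force: [0.1, -0.0, -3.3]
gripper_width: 0.127
grasp_force: 60.6
contact_force: [-0.6, -0.5, -6.2]
gripper_width: 0.126
grasp_force: 60.3
contact_force: [0.3, -0.3, -4.4]
gripper_width: 0.126
grasp_force: 60.3
contact_force: [-0.7, -1.0, -6.7]
gripper_width: 0.122
grasp_force: 60.0
t 11.4 pos [0.5657 0.2527 0.1708] w 0.122 F [-0.7 -1.  -6.7] g 60.0 
 d [-0.0056 -0.0348  0.0086] r [-0.4796 -0.0013 -0.0014] j [ 0.54  0.39  1.45 -0.57  1.75 -0.91]
nut_1 [(0.68, [326.0, 142.0, 13.0, 9.0]), (0.43, [327.0, 155.0, 9.0, 8.0]), (0.31, [264.0, 241.0, 273.0, 223.0])]
feed_roller_1 [(0.97, [302.0, 242.0, 51.0, 46.0]), (0.68, [307.0, 196.0, 56.0, 47.0])]
```

```bash

python3 -m inch '[{"dx":0,"dy":-0.005,"dz":0,"rx":-0.07,"ry":0,"rz":0},{"dx":-0.001,"dy":-0.01,"dz":0.003,"rx":-0.15,"ry":0,"rz":0},{"dx":-0.002,"dy":-0.018,"dz":0.007,"rx":-0.23,"ry":0,"rz":0},{"dx":-0.003,"dy":-0.026,"dz":0.01,"rx":-0.31,"ry":0,"rz":0},{"dx":-0.003,"dy":-0.0314,"dz":0.0142,"rx":-0.39,"ry":0,"rz":0}]' 
python3 -m inch '[{"dx":0,"dy":0,"dz":0,"rx":-0.05,"ry":0,"rz":0},{"dx":0,"dy":0,"dz":0,"rx":-0.09,"ry":0,"rz":0},{"dx":0,"dy":0,"dz":0,"rx":-0.09,"ry":0,"rz":0},{"dx":0,"dy":0,"dz":0,"rx":-0.09,"ry":0,"rz":0},{"dx":0,"dy":0,"dz":0,"rx":-0.09,"ry":0,"rz":0}]'
python3 - <<'E'
from h import *
r0=Ro.from_quat([.045,.999,.001,.003])
rel([.5678,.2265,.1827],r0)
im=optics.grab_frame('top');rel([.5678,.2265,.1827],r0)
im=optics.grab_frame('side');rel([.5678,.2265,.1827],r0)
h=cv2.cvtColor(im[:,:,::-1],cv2.COLOR_BGR2HSV)
m=((h[...,0]<6)|(h[...,0]>174))&(h[...,1]>150)&(h[...,2]>90);m[:,:185]=0;m[:,245:]=0;m[:230]=0;m[300:]=0
y,x=np.nonzero(m);print(x.mean(),y.mean(),len(x),cv2.fitLine(np.c_[x,y].astype(np.float32),2,0,.01,.01).ravel())
c=optics.camera_info('side');print(proj(c,w(Q,[[.095,-.036,.139],[.095,0,.139],[.095,.036,.139]])))
E
```

```text
time: 12.05
tool_pos: [0.5677, 0.2261, 0.1841]
tool_rot: [0.0, 0.045, 0.997, -0.065]
contact_force: [-0.4, -0.1, -5.9]
gripper_width: 0.122
grasp_force: 59.8
time: 12.55
tool_pos: [0.5672, 0.2269, 0.1823]
tool_rot: [0.002, 0.045, 0.999, 0.0]
contact_force: [-0.6, 0.3, -5.2]
gripper_width: 0.126
grasp_force: 59.9
t 12.55 pos [0.5672 0.2269 0.1823] w 0.126 F [-0.6  0.3 -5.2] g 59.9 
 d [-0.0008 -0.0004 -0.0005] r [-0.0012 -0.0012  0.0004] j [ 0.26  0.05  1.7  -0.    1.39 -1.22]
t 12.6 pos [0.5672 0.2272 0.1823] w 0.125 F [-0.3 -0.5 -6. ] g 59.9 
 d [-0.0009 -0.0007 -0.0005] r [-0.001  -0.0012  0.0006] j [ 0.26  0.05  1.7  -0.    1.39 -1.22]
t 12.65 pos [0.5672 0.2273 0.1823] w 0.123 F [-0.4  0.3 -5.2] g 59.9 
 d [-0.0008 -0.0009 -0.0005] r [-0.0008 -0.0012  0.0007] j [ 0.26  0.05  1.7  -0.    1.39 -1.22]
207.15827338129498 271.1654676258993 139 [9.7768170e-01 2.1009164e-01 2.0715828e+02 2.7116547e+02]
[[195.39250464 269.3381436 ]
 [210.27783343 272.12331673]
 [225.34530956 274.9425712 ]]
```

```bash

python3 -m inch '[{"dx":-0.0005,"dy":-0.0007,"dz":0.015,"rx":0,"ry":0,"rz":0},{"dx":-0.0005,"dy":-0.0007,"dz":0.03,"rx":0,"ry":0,"rz":0},{"dx":-0.0005,"dy":-0.0007,"dz":0.045,"rx":0,"ry":0,"rz":0},{"dx":-0.0005,"dy":-0.0007,"dz":0.055,"rx":0,"ry":0,"rz":0},{"dx":-0.0005,"dy":-0.0007,"dz":0.065,"rx":0,"ry":0,"rz":0}]' 
python3 -m inch '[{"dx":0,"dy":0,"dz":0.005,"rx":0,"ry":0,"rz":0},{"dx":0,"dy":0,"dz":0.008,"rx":0,"ry":0,"rz":0},{"dx":0,"dy":0,"dz":0.008,"rx":0,"ry":0,"rz":0}]'
python3 -c "
from h import *
rel([.5678,.2265,.1227],toolR(Q[2]))"
```

```text
time: 13.15
tool_pos: [0.5675, 0.226, 0.1289]
tool_rot: [0.002, 0.045, 0.999, 0.001]
contact_force: [-0.9, -0.2, -4.3]
gripper_width: 0.123
grasp_force: 60.0
time: 13.45
tool_pos: [0.5684, 0.2264, 0.1251]
tool_rot: [0.003, 0.045, 0.999, 0.001]
contact_force: [-0.1, 0.4, -1.1]
gripper_width: 0.127
grasp_force: 60.5
t 13.45 pos [0.5684 0.2264 0.1251] w 0.127 F [-0.1  0.4 -1.1] g 60.5 
 d [0.0008 0.     0.0031] r [ 0.0017  0.0036 -0.0017] j [ 0.26  0.1   1.74  0.    1.29 -1.22]
```

```bash

python3 -m inch '[{"dx":0,"dy":0,"dz":0.002,"rx":0,"ry":0,"rz":0},{"dx":0,"dy":0,"dz":0.002,"rx":0,"ry":0,"rz":0}]'
python3 -m inch '[{"dx":0,"dy":0,"dz":0,"rx":0,"ry":0,"rz":0},{"dx":0,"dy":0,"dz":0,"rx":0,"ry":0,"rz":0},{"dx":0,"dy":0,"dz":0,"rx":0,"ry":0,"rz":0},{"dx":0,"dy":0,"dz":0,"rx":0,"ry":0,"rz":0},{"dx":0,"dy":0,"dz":0,"rx":0,"ry":0,"rz":0}]' 1
python3 -m inch '[{"dx":0,"dy":0,"dz":-0.01,"rx":0,"ry":0,"rz":0},{"dx":0,"dy":0,"dz":-0.05,"rx":0,"ry":0,"rz":0},{"dx":0.02,"dy":0,"dz":-0.1,"rx":0,"ry":0,"rz":0},{"dx":0.04,"dy":0,"dz":-0.15,"rx":0,"ry":0,"rz":0},{"dx":0.04,"dy":0,"dz":-0.16,"rx":0,"ry":0,"rz":0}]' 
python3 -m inch '[{"dx":0,"dy":0,"dz":0,"rx":0,"ry":0,"rz":0},{"dx":0,"dy":0,"dz":0,"rx":0,"ry":0,"rz":0}]'
python3 - <<'E'
from h import *
im=optics.grab_frame('wrist');c=optics.camera_info('wrist');np.savez('w6.npz',**c)
cv2.imwrite('pics/w6.png',im[:,:,::-1])
P=proj(c,w(Q,np.array([[10,-48,144],[10,48,144],[95,-36,84],[95,36,84],[-60,0,62]])/1e3));print(np.round(P))
x0,y0=P.min(0).astype(int)-25;x1,y1=P.max(0).astype(int)+25;print(x0,y0,x1,y1)
cv2.imwrite('pics/w6c.png',cv2.resize(im[y0:y1,x0:x1,::-1],(4*(x1-x0),4*(y1-y0)),interpolation=2))
for n in('nut_1','feed_roller_1'):print(n,[(round(b['confidence'],2),np.round(b['bbox']).tolist()) for b in nets.boxes_of('wrist',n)[:6]])
rel(w(Q,[.095,.012,.15])[0],toolR(Q[2]))
E
```

```text
time: 13.65
tool_pos: [0.5691, 0.2268, 0.1241]
tool_rot: [0.004, 0.045, 0.999, 0.002]
contact_force: [0.5, 2.4, 1.6]
gripper_width: 0.128
grasp_force: 61.2
time: 14.15
tool_pos: [0.568, 0.2261, 0.1224]
tool_rot: [0.002, 0.045, 0.999, 0.001]
contact_force: [0.2, -0.1, -1.0]
gripper_width: 0.955
grasp_force: 0.0
time: 14.65
tool_pos: [0.537, 0.23, 0.258]
tool_rot: [0.007, 0.045, 0.999, 0.003]
contact_force: [0.4, -0.7, 1.2]
gripper_width: 0.999
grasp_force: 0.0
time: 14.85
tool_pos: [0.5353, 0.2287, 0.2494]
tool_rot: [0.002, 0.045, 0.999, 0.001]
contact_force: [0.2, 0.8, -0.3]
gripper_width: 1.002
grasp_force: 0.0
[[259. 269.]
 [259. 173.]
 [333. 231.]
 [338. 170.]
 [199. 195.]]
174 144 363 294
nut_1 [(0.38, [238.0, 152.0, 11.0, 6.0])]
feed_roller_1 [(0.65, [284.0, 216.0, 34.0, 30.0]), (0.61, [255.0, 210.0, 168.0, 130.0]), (0.56, [288.0, 187.0, 33.0, 27.0])]
t 15.0 pos [0.5348 0.2285 0.2478] w 1.001 F [ 0.8 -0.1  0.2] g 0.0 
 d [-0.0232  0.1104  0.1224] r [ 0.0005  0.0006 -0.0018] j [ 0.28 -0.06  1.7   0.    1.5  -1.2 ]
```

View pics/w6c.png

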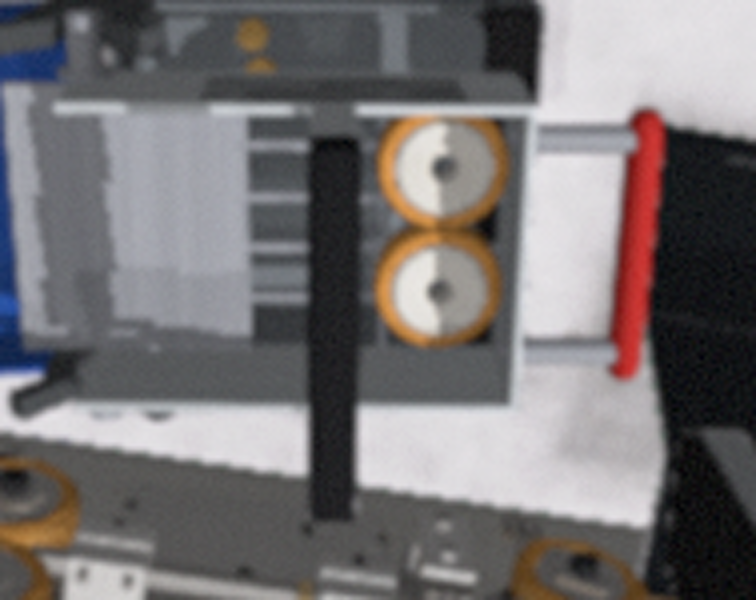

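The basket is seated level with both rollers at the rear. The floor shows no nuts, and two nuts are visible in the tray at (255,35) and (260,65). I'll move above the rear handle and check brass blobs from there, to catch anything hidden under the bridge.

```bash

python3 -m inch '[{"dx":-0.005,"dy":0.03,"dz":0,"rx":0,"ry":0,"rz":0},{"dx":-0.01,"dy":0.06,"dz":0,"rx":0,"ry":0,"rz":0},{"dx":-0.02,"dy":0.09,"dz":0,"rx":0,"ry":0,"rz":0},{"dx":-0.023,"dy":0.11,"dz":0.0,"rx":0,"ry":0,"rz":0},{"dx":-0.023,"dy":0.11,"dz":0,"rx":0,"ry":0,"rz":0}]' -0.3
python3 - <<'E'
from h import *
B=[[-85,-45],[-85,45],[63,-45],[63,45]]
for n in('wrist','top','side'):
    im=optics.grab_frame(n);c=optics.camera_info(n);cv2.imwrite(f'pics/{n}7.png',im[:,:,::-1])
    P=proj(c,w(Q,np.array([[a,b,60] for a,b in B])/1e3));print(n,np.round(P).tolist())
    H=cv2.findHomography(np.array(B,float),P)[0]
    h=cv2.cvtColor(im[:,:,::-1].copy(),cv2.COLOR_BGR2HSV)
    m=((h[...,0]>8)&(h[...,0]<32)&(h[...,1]>100)&(h[...,2]>50)).astype(np.uint8)
    k,l,s,ce=cv2.connectedComponentsWithStats(m)
    for i in range(1,k):
        b=cv2.perspectiveTransform(ce[i].reshape(1,1,2),np.linalg.inv(H)).ravel()
        if s[i,4]>2 and abs(b[0])<130 and abs(b[1])<90: print(' ',s[i].tolist(),'basketxy',np.round(b),np.median(h[l==i],0))
rel(w(Q,[.095,.012,.15])[0],toolR(Q[2]))
E
```

```text
time: 15.5
tool_pos: [0.5615, 0.3161, 0.2489]
tool_rot: [0.001, 0.044, 0.999, 0.001]
contact_force: [-1.0, 0.2, 0.6]
gripper_width: 0.35
grasp_force: 0.0
wrist [[107.0, 215.0], [94.0, 140.0], [229.0, 215.0], [227.0, 140.0]]
  [164, 135, 7, 8, 46] basketxy [-3. 47.] [ 18.  134.  135.5]
  [188, 156, 32, 61, 517] basketxy [ 32. -12.] [ 15. 149. 167.]
  [206, 157, 12, 10, 45] basketxy [47. 23.] [ 15. 152. 152.]
  [164, 183, 5, 6, 24] basketxy [-10.  -8.] [ 18.  131.5 118. ]
top [[212.0, 169.0], [209.0, 198.0], [164.0, 164.0], [159.0, 193.0]]
  [205, 155, 2, 2, 3] basketxy [-61. -85.] [ 16. 154. 159.]
  [225, 157, 3, 3, 6] basketxy [-124.  -82.] [ 19.5 115.  213. ]
  [162, 166, 13, 24, 83] basketxy [47. -7.] [ 15. 153. 171.]
  [189, 197, 3, 3, 8] basketxy [-29.  50.] [ 17.5 153.  155. ]
side [[215.0, 233.0], [246.0, 239.0], [199.0, 277.0], [233.0, 283.0]]
  [202, 261, 28, 10, 59] basketxy [ 21. -14.] [ 17. 154. 200.]
  [216, 262, 3, 2, 4] basketxy [ 11. -12.] [ 19.  132.5 116.5]
  [237, 267, 3, 4, 10] basketxy [19. 47.] [ 19. 142. 123.]
t 15.65 pos [0.5615 0.3143 0.25  ] w 0.348 F [ 0.5 -0.1  0.1] g 0.0 
 d [0.0007 0.0006 0.1249] r [ 0.0007  0.0024 -0.0018] j [ 0.39  0.08  1.55 -0.    1.5  -1.09]
```

```bash
python3 - <<'E'
from h import *
cw,cs=optics.camera_info('wrist'),optics.camera_info('side')
g=lambda X:np.r_[(proj(cw,X)-[166,185.5]).ravel(),(proj(cs,X)-[217,262.5]).ravel()]
r=least_squares(g,[.57,.2,.03]);print(r.x,r.fun, Ro.from_euler('z',-Q[2]).apply(r.x-[Q[0],Q[1],0]))
h=cv2.cvtColor(cv2.imread('pics/wrist7.png'),cv2.COLOR_BGR2HSV)
m=((h[...,0]>8)&(h[...,0]<32)&(h[...,1]>60)&(h[...,2]>35)).astype(np.uint8);m[:,:100]=0;m[:,235:]=0;m[:125]=0;m[222:]=0
for row in m[130:222]: print(''.join('#' if v else '.' for v in row[100:235:1]))
E
```

```text
[0.58894068 0.18705004 0.00081331] [ 0.00879701 -0.05816677 -0.10588995 -0.05870789] [-0.02992693 -0.02666749  0.00081331]
.......................................................................................................................................
.......................................................................................................................................
.......................................................................................................................................
.......................................................................................................................................
.......................................................................................................................................
................................................................######.................................................................
................................................................#######................................................................
.........................
[... 10834 characters left out ...]
....................
.......................................................................................................................................
.......................................................................................................................................
.......................................................................................................................................
.......................................................................................................................................
.......................................................................................................................................
```

The blob triangulates to the tray floor, so at least three nuts are in the tray (a speck is the likely fourth), and the basket floor is clear from both viewpoints. Next I'll locate the red bar precisely.

```bash
python3 - <<'E'
from h import *
im=cv2.imread('pics/wrist7.png');c=optics.camera_info('wrist')
h=cv2.cvtColor(im,cv2.COLOR_BGR2HSV);m=(((h[...,0]<6)|(h[...,0]>174))&(h[...,1]>120)&(h[...,2]>60)).astype(np.uint8)
k,l,s,ce=cv2.connectedComponentsWithStats(m)
R,t=c['R'],c['t'];C=-R.T@t
for i in range(1,k):
    if s[i,4]>60:
        y,x=np.nonzero(l==i);d=R.T@[(x.mean()-c['cx'])/c['fx'],(y.mean()-c['cy'])/c['fy'],1];X=C+(.081-C[2])/d[2]*d
        print(s[i].tolist(),ce[i],X,Ro.from_euler('z',-Q[2]).apply(X-[Q[0],Q[1],0]))
print('pred',proj(c,w(Q,[[.095,-.036,.081],[.095,.036,.081]])),'cam',C)
E
```

```text
[250, 156, 7, 68, 461] [253.05856833 189.53579176] [0.5798937  0.30972425 0.081     ] [ 0.09148152 -0.00689885  0.081     ]
[27, 285, 22, 7, 127] [ 37.87401575 288.08661417] [0.6844984  0.03029029 0.081     ] [-0.17770405 -0.13560242  0.081     ]
pred [[256.2772463  213.82578114]
 [256.16636118 151.06883995]] cam [0.47928913 0.32192355 0.39364986]
```

```bash

python3 -m inch '[{"dx":-0.004,"dy":-0.003,"dz":0.04,"rx":0,"ry":0.002,"rz":-0.002},{"dx":-0.004,"dy":-0.003,"dz":0.09,"rx":0,"ry":0.002,"rz":-0.002},{"dx":-0.004,"dy":-0.003,"dz":0.13,"rx":0,"ry":0.002,"rz":-0.002},{"dx":-0.004,"dy":-0.003,"dz":0.15,"rx":0,"ry":0.002,"rz":-0.002},{"dx":-0.004,"dy":-0.003,"dz":0.15,"rx":0,"ry":0.002,"rz":-0.002}]' -0.44
python3 - <<'E'
from h import *
im=optics.grab_frame('wrist');c=optics.camera_info('wrist');cv2.imwrite('pics/w8.png',im[:,:,::-1])
h=cv2.cvtColor(im[:,:,::-1].copy(),cv2.COLOR_BGR2HSV);m=(((h[...,0]<6)|(h[...,0]>174))&(h[...,1]>120)&(h[...,2]>60)).astype(np.uint8)
k,l,s,ce=cv2.connectedComponentsWithStats(m);R,t=c['R'],c['t'];C=-R.T@t
for i in range(1,k):
    if s[i,4]>60:
        y,x=np.nonzero(l==i);d=R.T@[(x.mean()-c['cx'])/c['fx'],(y.mean()-c['cy'])/c['fy'],1];X=C+(.081-C[2])/d[2]*d
        print(s[i].tolist(),ce[i],X,Ro.from_euler('z',-Q[2]).apply(X-[Q[0],Q[1],0]))
p,_,_=cur();print('tool at stand',Ro.from_euler('z',-Q[2]).apply(p-[Q[0],Q[1],0]))
rel(w(Q,[.0922,.008,.06])[0],toolR(Q[2]))
E
```

```text
time: 16.15
tool_pos: [0.5635, 0.311, 0.1275]
tool_rot: [-0.002, 0.044, 0.999, -0.0]
contact_force: [-0.2, 0.4, 0.5]
gripper_width: 0.284
grasp_force: 0.0
[252, 187, 14, 103, 1152] [258.50694444 237.14930556] [0.5810192  0.31253449 0.081     ] [ 0.09437962 -0.0077736   0.081     ]
tool at stand [0.09217944 0.00813427 0.1301998 ]
t 16.2 pos [0.565  0.3117 0.1302] w 0.282 F [-0.  -0.3  0.7] g 0.0 
 d [-0.0001 -0.0001  0.0877] r [ 0.0009  0.0002 -0.    ] j [ 0.39  0.18  1.65  0.    1.31 -1.09]
```

```bash

python3 -m inch '[{"dx":-0.006,"dy":0.0015,"dz":0.025,"rx":0,"ry":0,"rz":0},{"dx":-0.006,"dy":0.0015,"dz":0.05,"rx":0,"ry":0,"rz":0},{"dx":-0.006,"dy":0.0015,"dz":0.075,"rx":0,"ry":0,"rz":0},{"dx":-0.006,"dy":0.0015,"dz":0.087,"rx":0,"ry":0,"rz":0},{"dx":-0.006,"dy":0.0015,"dz":0.087,"rx":0,"ry":0,"rz":0}]'
python3 -m inch '[{"dx":0,"dy":0,"dz":0,"rx":0,"ry":0,"rz":0},{"dx":0,"dy":0,"dz":0,"rx":0,"ry":0,"rz":0},{"dx":0,"dy":0,"dz":0,"rx":0,"ry":0,"rz":0},{"dx":0,"dy":0,"dz":0,"rx":0,"ry":0,"rz":0},{"dx":0,"dy":0,"dz":0,"rx":0,"ry":0,"rz":0}]' -1
python3 -c "
from h import *
rel(w(Q,[.0925,.004,.06])[0],toolR(Q[2]))
p,_,_=cur();print('tool at stand',Ro.from_euler('z',-Q[2]).apply(p-[Q[0],Q[1],0]))"
```

```text
time: 16.7
tool_pos: [0.5705, 0.3133, 0.0614]
tool_rot: [0.001, 0.044, 0.999, 0.001]
contact_force: [0.1, -0.6, 0.5]
gripper_width: 0.282
grasp_force: 0.0
time: 17.2
tool_pos: [0.5715, 0.3136, 0.063]
tool_rot: [0.002, 0.044, 0.999, 0.001]
contact_force: [-0.5, -1.3, 5.9]
gripper_width: 0.09
grasp_force: 59.0
t 17.2 pos [0.5715 0.3136 0.063 ] w 0.09 F [-0.5 -1.3  5.9] g 59.0 
 d [ 0.0028 -0.0027  0.0038] r [0.0021 0.0028 0.0003] j [ 0.39  0.26  1.67  0.    1.2  -1.1 ]
tool at stand [0.09462123 0.00180376 0.06303694]
```

```bash

python3 -m inch '[{"dx":0,"dy":-0.0026,"dz":-0.0168,"rx":0,"ry":0,"rz":0},{"dx":0,"dy":-0.0066,"dz":-0.0333,"rx":0,"ry":0,"rz":0},{"dx":0,"dy":-0.0121,"dz":-0.0494,"rx":0,"ry":0,"rz":0},{"dx":0,"dy":-0.019,"dz":-0.065,"rx":0,"ry":0,"rz":0},{"dx":0,"dy":-0.0271,"dz":-0.08,"rx":0,"ry":0,"rz":0}]'
python3 -m inch '[{"dx":0,"dy":-0.0037,"dz":-0.0057,"rx":0,"ry":0,"rz":0},{"dx":0,"dy":-0.0075,"dz":-0.0114,"rx":0,"ry":0,"rz":0},{"dx":0,"dy":-0.0115,"dz":-0.0169,"rx":0,"ry":0,"rz":0},{"dx":0,"dy":-0.0158,"dz":-0.0222,"rx":0,"ry":0,"rz":0},{"dx":0,"dy":-0.0202,"dz":-0.0274,"rx":0,"ry":0,"rz":0}]'
cat > b.py <<'E'
from h import *
rel([0.5715,.3136,.063],toolR(Q[2]))
for n in('side','top'):
    im=optics.grab_frame(n);h=cv2.cvtColor(im[:,:,::-1].copy(),cv2.COLOR_BGR2HSV);cv2.imwrite(f'pics/{n}9.png',im[:,:,::-1])
    m=((h[...,0]>8)&(h[...,0]<32)&(h[...,1]>100)&(h[...,2]>50)).astype(np.uint8)
    x0,x1,y0,y1=(190,265,205,300) if n=='side' else (150,245,158,215)
    m[:,:x0]=0;m[:,x1:]=0;m[:y0]=0;m[y1:]=0
    k,l,s,ce=cv2.connectedComponentsWithStats(m);print(n,[s[i].tolist() for i in range(1,k) if s[i,4]>2])
    print([(round(b['confidence'],2),np.round(b['bbox']).tolist()) for b in nets.boxes_of(n,'feed_roller_1')[:4]])
E
python3 b.py
```

```text
time: 17.7
tool_pos: [0.5682, 0.2912, 0.1261]
tool_rot: [0.001, 0.044, 0.999, 0.001]
contact_force: [-0.0, 0.2, -5.2]
gripper_width: 0.09
grasp_force: 58.4
time: 18.2
tool_pos: [0.5671, 0.2758, 0.1477]
tool_rot: [0.001, 0.044, 0.999, 0.002]
contact_force: [0.7, 4.0, -1.7]
gripper_width: 0.089
grasp_force: 58.4
t 18.2 pos [0.5671 0.2758 0.1477] w 0.089 F [ 0.7  4.  -1.7] g 58.4 
 d [-0.0011  0.0472  0.106 ] r [0.0022 0.0015 0.0005] j [ 0.33  0.13  1.68  0.    1.33 -1.15]
side [[213, 260, 6, 4, 17], [232, 267, 3, 4, 11], [236, 267, 4, 4, 12]]
[]
top [[213, 158, 4, 1, 4], [225, 158, 4, 2, 6], [169, 163, 14, 25, 104], [189, 193, 3, 7, 16], [158, 207, 3, 2, 3]]
[(0.74, [190.0, 178.0, 46.0, 42.0]), (0.58, [174.0, 182.0, 9.0, 7.0])]
```

```bash

python3 -m inch '[{"dx":0,"dy":-0.0045,"dz":-0.0051,"rx":0,"ry":0,"rz":0},{"dx":0,"dy":-0.0117,"dz":-0.0123,"rx":0,"ry":0,"rz":0},{"dx":0,"dy":-0.0192,"dz":-0.0191,"rx":0,"ry":0,"rz":0},{"dx":0,"dy":-0.0245,"dz":-0.0235,"rx":0,"ry":0,"rz":0},{"dx":0,"dy":-0.0245,"dz":-0.0235,"rx":0,"ry":0,"rz":0}]'
python3 b.py
```

```text
time: 18.9
tool_pos: [0.5661, 0.2566, 0.1673]
tool_rot: [0.002, 0.044, 0.999, 0.002]
contact_force: [1.1, 6.8, 2.5]
gripper_width: 0.089
grasp_force: 58.9
t 18.9 pos [0.5661 0.2566 0.1673] w 0.089 F [1.1 6.8 2.5] g 58.9 
 d [1.000e-04 7.090e-02 1.307e-01] r [0.0033 0.0029 0.    ] j [ 0.3   0.09  1.69  0.    1.36 -1.18]
side [[192, 205, 3, 3, 7], [196, 212, 9, 17, 41], [222, 233, 8, 3, 15], [233, 235, 3, 1, 3], [242, 238, 1, 3, 3], [213, 259, 6, 5, 23], [232, 267, 3, 4, 11], [236, 267, 4, 4, 12]]
[(0.2, [219.0, 265.0, 58.0, 66.0])]
top [[214, 158, 3, 2, 4], [225, 158, 3, 2, 5], [215, 175, 10, 23, 91], [188, 193, 4, 3, 9], [189, 197, 3, 3, 9]]
[(0.59, [221.0, 183.0, 14.0, 15.0]), (0.29, [364.0, 184.0, 22.0, 23.0])]
```

```bash

python3 -m inch '[{"dx":0,"dy":-0.0065,"dz":-0.0052,"rx":0,"ry":0,"rz":0},{"dx":0,"dy":-0.0137,"dz":-0.0101,"rx":0,"ry":0,"rz":0},{"dx":0,"dy":-0.0194,"dz":-0.0137,"rx":0,"ry":0,"rz":0},{"dx":0,"dy":-0.0194,"dz":-0.0137,"rx":0,"ry":0,"rz":0},{"dx":0,"dy":-0.0194,"dz":-0.0137,"rx":0,"ry":0,"rz":0}]'
python3 b.py; python3 - <<'E'
import cv2,numpy as np
a=cv2.imread('pics/side9.png')[205:300,185:265];b=cv2.imread('pics/top9.png')[150:215,145:250]
a=cv2.resize(a,None,fx=4.4,fy=4.4,interpolation=2);b=cv2.resize(b,None,fx=4,fy=4,interpolation=2)
c=np.zeros((420,800,3),np.uint8);c[:a.shape[0],:a.shape[1]]=a;c[:b.shape[0],370:370+b.shape[1]]=b;cv2.imwrite('pics/c9.png',c)
E
```

```text
time: 19.6
tool_pos: [0.5649, 0.2417, 0.1792]
tool_rot: [0.003, 0.044, 0.999, 0.003]
contact_force: [-1.0, 6.1, 7.3]
gripper_width: 0.088
grasp_force: 58.9
t 19.6 pos [0.5649 0.2417 0.1792] w 0.088 F [-1.   6.1  7.3] g 58.9 
 d [0.0004 0.0895 0.1458] r [0.0035 0.0034 0.0005] j [ 0.28  0.06  1.69  0.    1.38 -1.2 ]
side [[192, 205, 3, 3, 7], [196, 205, 11, 19, 83], [213, 259, 6, 5, 23], [232, 267, 3, 4, 11], [236, 267, 4, 4, 12]]
[]
top [[213, 158, 4, 2, 5], [225, 158, 4, 2, 6], [209, 175, 13, 24, 95], [188, 193, 4, 7, 20], [171, 212, 2, 3, 3]]
[(0.53, [214.0, 195.0, 12.0, 11.0])]
```

View pics/c9.png

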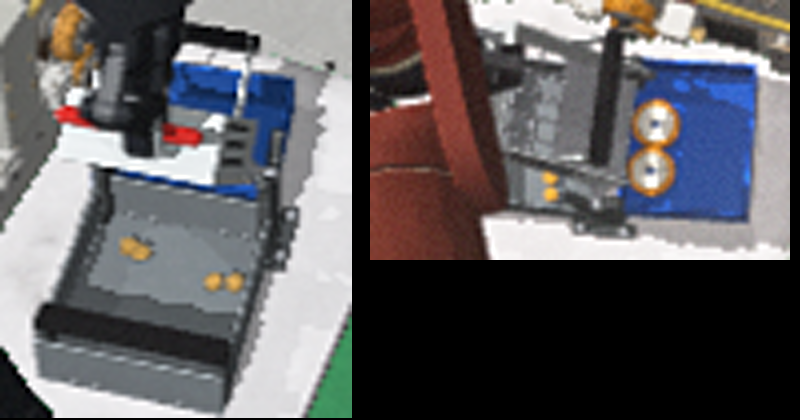

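All four nuts lie in the tray, at (130,247)×2 and (213/233,282) in the side crop. The rollers are at the bin's near side, top crop (655,122) and (652,170). I'll lower partway and see whether they stay in the bin.

```bash

python3 -m inch '[{"dx":0,"dy":0.0065,"dz":0.004,"rx":0,"ry":0,"rz":0},{"dx":0,"dy":0.0125,"dz":0.0085,"rx":0,"ry":0,"rz":0},{"dx":0,"dy":0.0194,"dz":0.0137,"rx":0,"ry":0,"rz":0},{"dx":0,"dy":0.0265,"dz":0.0195,"rx":0,"ry":0,"rz":0},{"dx":0,"dy":0.0322,"dz":0.0249,"rx":0,"ry":0,"rz":0}]'
python3 b.py; python3 - <<'E'
from h import *
c=optics.camera_info('top')
for z in(.003,.017,.04):print(z,proj(c,w(Q,[[-.085,-.03,z],[-.085,.03,z],[-.12,0,z]])).round(1).tolist())
E
```

```text
time: 20.3
tool_pos: [0.5668, 0.2669, 0.158]
tool_rot: [0.002, 0.043, 0.999, 0.001]
contact_force: [-0.1, 4.5, 5.5]
gripper_width: 0.089
grasp_force: 59.6
t 20.3 pos [0.5668 0.2669 0.158 ] w 0.089 F [-0.1  4.5  5.5] g 59.6 
 d [-0.0004  0.0583  0.119 ] r [0.0019 0.0024 0.0007] j [ 0.32  0.11  1.68  0.    1.35 -1.16]
side [[192, 205, 3, 3, 7], [201, 226, 1, 3, 3], [222, 238, 6, 2, 6], [213, 259, 6, 5, 23], [232, 267, 3, 4, 11], [236, 267, 4, 4, 12]]
[]
top [[214, 158, 3, 2, 4], [225, 158, 3, 2, 5], [210, 175, 12, 24, 87], [188, 194, 4, 6, 16]]
[(0.68, [218.0, 181.0, 14.0, 14.0]), (0.57, [349.0, 200.0, 17.0, 19.0])]
0.003 [[213.5, 178.0], [211.3, 196.6], [223.5, 188.3]]
0.017 [[213.0, 177.0], [210.8, 195.8], [223.1, 187.4]]
0.04 [[212.2, 175.3], [209.9, 194.4], [222.5, 185.9]]
```

```bash

python3 -m inch '[{"dx":0,"dy":0.0117,"dz":0.0123,"rx":0,"ry":0,"rz":0},{"dx":0,"dy":0.0224,"dz":0.0256,"rx":0,"ry":0,"rz":0},{"dx":0,"dy":0.0319,"dz":0.0396,"rx":0,"ry":0,"rz":0},{"dx":0,"dy":0.04,"dz":0.0546,"rx":0,"ry":0,"rz":0},{"dx":0,"dy":0.0469,"dz":0.0702,"rx":0,"ry":0,"rz":0}]'
python3 b.py; cp pics/top9.png pics/top10.png
```

```text
time: 21.0
tool_pos: [0.5691, 0.3037, 0.0988]
tool_rot: [0.0, 0.043, 0.999, 0.0]
contact_force: [-0.0, -0.4, -0.5]
gripper_width: 0.088
grasp_force: 62.0
t 21.0 pos [0.5691 0.3037 0.0988] w 0.088 F [-0.  -0.4 -0.5] g 62.0 
 d [-0.0019  0.0126  0.0448] r [0.0003 0.0005 0.0008] j [ 0.37  0.21  1.67  0.    1.26 -1.11]
side [[237, 267, 3, 4, 10], [233, 268, 2, 3, 6]]
[]
top [[214, 158, 3, 1, 3], [225, 158, 3, 2, 5], [211, 175, 11, 24, 74], [189, 197, 3, 3, 8], [151, 211, 4, 4, 5]]
[(0.67, [217.0, 181.0, 15.0, 18.0]), (0.33, [183.0, 180.0, 60.0, 48.0])]
```

```bash

python3 -m inch '[{"dx":0,"dy":0.003,"dz":0.008,"rx":0,"ry":0,"rz":0},{"dx":0,"dy":0.0055,"dz":0.0161,"rx":0,"ry":0,"rz":0},{"dx":0,"dy":0.0077,"dz":0.0243,"rx":0,"ry":0,"rz":0},{"dx":0,"dy":0.0095,"dz":0.0326,"rx":0,"ry":0,"rz":0},{"dx":0,"dy":0.011,"dz":0.041,"rx":0,"ry":0,"rz":0}]'
python3 -m inch '[{"dx":0,"dy":0.0006,"dz":0.004,"rx":0,"ry":0,"rz":0},{"dx":0,"dy":0.0011,"dz":0.0084,"rx":0,"ry":0,"rz":0},{"dx":0,"dy":0.0011,"dz":0.0084,"rx":0,"ry":0,"rz":0},{"dx":0,"dy":0.0011,"dz":0.0084,"rx":0,"ry":0,"rz":0}]'
python3 -m inch '[{"dx":0,"dy":0,"dz":0,"rx":0,"ry":0,"rz":0},{"dx":0,"dy":0,"dz":0,"rx":0,"ry":0,"rz":0},{"dx":0,"dy":0,"dz":0,"rx":0,"ry":0,"rz":0},{"dx":0,"dy":0,"dz":0,"rx":0,"ry":0,"rz":0}]' -0.44
```

```text
time: 21.7
tool_pos: [0.5702, 0.3121, 0.0672]
tool_rot: [0.001, 0.044, 0.999, 0.0]
contact_force: [0.1, -3.3, 1.1]
gripper_width: 0.09
grasp_force: 61.4
time: 22.1
tool_pos: [0.5703, 0.3137, 0.0626]
tool_rot: [0.001, 0.044, 0.999, 0.001]
contact_force: [-4.7, -3.0, 7.5]
gripper_width: 0.092
grasp_force: 63.1
time: 22.5
tool_pos: [0.5703, 0.3135, 0.0609]
tool_rot: [0.001, 0.044, 0.999, 0.001]
contact_force: [0.2, -0.1, 0.1]
gripper_width: 0.274
grasp_force: 0.0
```

Released. I'll retreat straight up, then take a final look.

```bash

python3 -m inch '[{"dx":0,"dy":0,"dz":-0.02,"rx":0,"ry":0,"rz":0},{"dx":0,"dy":0,"dz":-0.07,"rx":0,"ry":0,"rz":0},{"dx":0,"dy":0,"dz":-0.13,"rx":0,"ry":0,"rz":0},{"dx":0,"dy":0,"dz":-0.19,"rx":0,"ry":0,"rz":0},{"dx":0,"dy":0,"dz":-0.25,"rx":0,"ry":0,"rz":0}]'
python3 -m inch '[{"dx":0.05,"dy":0,"dz":-0.05,"rx":0,"ry":0,"rz":0},{"dx":0.1,"dy":0,"dz":-0.1,"rx":0,"ry":0,"rz":0},{"dx":0.15,"dy":-0.05,"dz":-0.1,"rx":0,"ry":0,"rz":0},{"dx":0.15,"dy":-0.1,"dz":-0.1,"rx":0,"ry":0,"rz":0},{"dx":0.15,"dy":-0.1,"dz":-0.1,"rx":0,"ry":0,"rz":0}]'
python3 -m inch '[{"dx":0,"dy":0,"dz":0,"rx":0,"ry":0,"rz":0},{"dx":0,"dy":0,"dz":0,"rx":0,"ry":0,"rz":0}]'
python3 - <<'E'
from h import *
O=np.zeros((600,800,3),np.uint8)
for n,(x0,y0,x1,y1),(ox,oy,f) in(('side',(185,205,265,305),(0,0,3.5)),('top',(140,145,250,215),(300,0,4)),('wrist',(0,60,512,384),(300,290,.95))):
    im=optics.grab_frame(n);cv2.imwrite(f'pics/{n}F.png',im[:,:,::-1]);a=cv2.resize(im[y0:y1,x0:x1,::-1],None,fx=f,fy=f,interpolation=2)
    a=a[:600-oy,:800-ox];O[oy:oy+a.shape[0],ox:ox+a.shape[1]]=a
cv2.imwrite('pics/final.png',O);rel([.4,.2,.4],toolR(Q[2]))
B=np.array([[10,-48,138],[10,48,138],[95,-36,79],[95,36,79]])/1e3
a=cv2.imread('pics/top0.png');b=cv2.imread('pics/topF.png')
def red(im):
    h=cv2.cvtColor(im,cv2.COLOR_BGR2HSV);m=((h[...,0]<6)|(h[...,0]>174))&(h[...,1]>150)&(h[...,2]>90);y,x=np.nonzero(m[155:195,140:165]);return len(x),x.mean()+140,y.mean()+155
print(red(a),red(b))
def reds(im):
    h=cv2.cvtColor(im,cv2.COLOR_BGR2HSV);m=((h[...,0]<6)|(h[...,0]>174))&(h[...,1]>150)&(h[...,2]>90);y,x=np.nonzero(m[270:295,185:240]);return len(x),x.mean()+185,y.mean()+270
print(reds(cv2.imread('pics/side0.png')),reds(cv2.imread('pics/sideF.png')))
E
```

```text
time: 23.0
tool_pos: [0.5698, 0.3129, 0.2645]
tool_rot: [0.002, 0.044, 0.999, 0.001]
contact_force: [0.7, 0.9, -0.2]
gripper_width: 0.277
grasp_force: 0.0
time: 23.5
tool_pos: [0.4417, 0.2409, 0.3434]
tool_rot: [0.003, 0.045, 0.999, 0.001]
contact_force: [0.4, 0.5, 0.4]
gripper_width: 0.28
grasp_force: 0.0
time: 23.7
tool_pos: [0.4436, 0.2439, 0.3413]
tool_rot: [0.001, 0.044, 0.999, 0.001]
contact_force: [0.4, 0.1, 0.4]
gripper_width: 0.277
grasp_force: 0.0
t 23.85 pos [0.4437 0.2441 0.3405] w 0.281 F [ 1.2 -0.6  0.1] g 0.0 
 d [ 0.0495 -0.0595 -0.0746] r [0.0013 0.0005 0.0008] j [ 0.36 -0.28  1.74  0.    1.68 -1.13]
(76, np.float64(150.1184210526316), np.float64(175.76315789473685)) (82, np.float64(149.85365853658536), np.float64(174.2560975609756))
(129, np.float64(209.5503875968992), np.float64(284.93023255813955)) (127, np.float64(208.66141732283464), np.float64(285.34645669291336))
```

View pics/final.png

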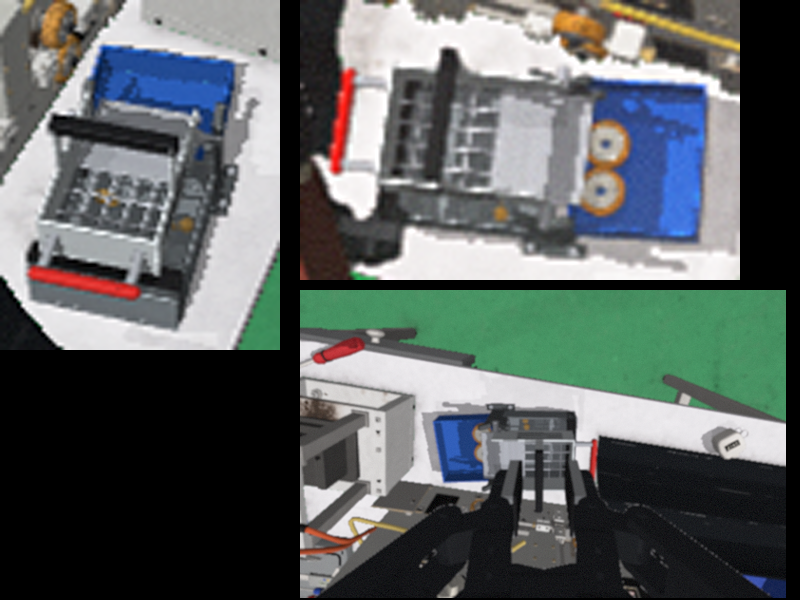

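The basket sits level on its stand, within about 1.5 px of its start. The rollers lie in the bin at (607,143) and (603,190), the nuts are in the tray, and the robot is clear.

```bash
python3 -c "
from plant import ticket
print(ticket.job_done())"
```

```text
the job is handed in; nothing more can be done
None
```

I handed the job in at about 24 s of the 72 s allowed: all four nuts are in the catch tray, both rollers are in the blue bin, and the basket is level on its stand with the robot clear of everything.

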